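# Complete the cassette carrier of the rapid-test reader

## Robot

A 6-joint arm with a two-finger parallel gripper is mounted at the origin on a cart in front of the work surface, level with it; the furniture and walls round the work are solid. World frame = base frame: x ahead of the robot, y to its left, z up, the work surface at z = 0. Lengths are in m, angles in degrees, forces in N, time in s.
With the tool pointing down it reaches from about 0.375 to 0.9 m from the base axis. Payload 3.1 kg.
Tool frame: the origin (TCP) lies midway between the tips of the shut fingers; the grasp point (between the pads) lies 19 mm behind it; z points along the fingers, y is the line along which they close (so a half turn about z gives the same grasp; the last joint's range is limited). The gripper opens to 87 mm and grips with 3 to 60 N. Pads are 19 mm wide; open, the fingers measure 117 mm over their backs; the gripper's body (75 mm by 190 mm) begins 51 mm behind the grasp point.
Start: joints at [63.684, 30.224, 82.088, -0, 67.689, -10.227], TCP at [0.173, 0.601, 0.223] pointing down, gripper open.
Joint ranges: [-176.69, 176.69], [-43.24, 126.21], [12.49, 139.97], [-82, 262], [0, 151.66], [-163.58, 163.58]. Speed limits (degrees/s): [159.86, 159.86, 180, 180, 180, 180].

## Interface

Orientations are given as a 3x3 rotation matrix whose columns are the frame's x, y, z axes.
In Python, from rig import read_state, capture, camera_info, hand_in gives the robot as it stands.
- The arm moves only by the tool drive_tool, never from a script. Its argument "motion" is a list of rows, each a list of 2 entries, a list of its own where there are three numbers: the shift along the tool's x, y, z in mm, then the turn, a rotation vector about the tool's x, y, z in rad. A call has 1 to 5 rows; each row shifts and turns the commanded pose from where the row before left it, along the tool's axes as they then stand; what a row does not reach is not made up. A row lasts 1/10 s, in which the tool goes at most 50 mm and 8.59 degrees, less where a joint would pass 70% of its speed; a pose out of reach is approached as far as the arm can. A call is refused whole if a number of a shift passes 50 or a number of a turn 0.15, either way. A call with a gripper value outside its range is refused whole. "gripper" is the opening, from 0 (shut) to 1 (fully open), set as the call begins (left out, the last holds). The fingers move at their own pace and stop on an object; the grip force is fixed at half the most. Time passes only in rows, so rows that do not move let the fingers close. It gives the time, the measured TCP pose, the force, the opening and the grip force at its end, in the units of the state.
- read_state(): the state, without advancing time (a new reading comes with each control period).
- capture(name): name is "scene" or "top" or "wrist"; returns the picture (480x640x3 uint8, red, green, blue); there is no depth.
- camera_info(name): a dict with "fovy" (degrees; the focal length in pixels is half the picture's height over the tangent of half this angle, whatever the lens; pixels are square), "cx", "cy" (the principal point, pixels), "xyz" and "orientation" of the camera in the world; the wrist camera has in their place "T_tool_cam" (4x4, takes a point from camera to tool coordinates, whose origin is the TCP and whose axes are the flange's). Camera axes: x right, y down, z forward; pixel columns grow to the right and rows downward; lengths in m; the calibration is good to about 2 mm. A picture is of the moment at which its call begins: read the wrist's pose just before it. camera_info takes no time and is no camera call.
- hand_in(): hands the job in; it is judged then, once.
The state is a dict: "time_s": time; "joint_positions": joint angles; "qvel": joint speeds; "tau": joint torques, N m; "position": TCP position; "tcp_rot": TCP orientation; "force": force on the tool from outside, world axes, zero at the start; "moment": the same for the moment, N m; "opening": opening from 0.0 (shut) to 1.0 (fully open); "grasp_force": force on a finger pad.
Only numpy, scipy, OpenCV 4.12 (cv2) and the standard library are available. Lean on these libraries where they do the work, as an engineer would, in place of code of your own. Each camera call takes 0.05 s, during which the arm holds its last target. There are 200 camera calls.

## Task

Two of the four pockets of the cassette carrier are still empty. Swing the clamp bar up out of the way and, while it is up, put the two spare wide cassettes into the empty pockets - flat, face up, sample wells at the open front, blank ends slid right back against the rear stop - then swing the bar fully down again over all four. Leave the loaded cassettes in their pockets and do not disturb the narrow cassette or the other things on the bench.

Things in the scene. Friction and masses are not known exactly. Their poses are not given: they have to be found in the camera images.
- carrier: Aluminium cassette carrier, 130 mm deep (x) x 262 mm wide (y), fixed to the worktop. Origin: on its underside, 58 mm behind the front edge, mid-width; +x points to its rear (clamp-bar hinge side), y along its row of four pockets. Each pocket holds one cassette lying flat lengthwise along x, open at the front; the rear stop, shared by all, has its front face at x = +38 mm and its top 18 mm above the worktop.
- clamp_bar (a joint): Angle of the steel clamp bar, rad: 0 = down, pads 0.5 mm above seated cassettes; 1.5 to 1.8 = up, clear behind the pockets; stop at 1.9. Starts at 0 to 0.12. Stiff hinge (friction 0.07 N m, no spring): the bar stays where it is left. When down it crosses all pockets at x = +16 mm of the carrier, 18 to 27 mm above the worktop, over the blank ends of the cassettes; they cannot go in from above.
- clamp_bar_grip (a point): Middle of the clamp bar's handle: a black round rod 12 mm thick, 26 mm long, along the carrier's y at the middle of the bar, on a tab sloping up and forward from the bar. Bar down: 44.5 mm above the worktop, at x = -4 mm of the carrier, free on both ends. It swings up and to the rear on a radius of 69 mm about the hinge.
- clamp_bar_hinge (a point): Point on the clamp bar's hinge axis (the axis is the carrier's y), in the middle of the carrier's width, 24 mm above the worktop, 62 mm behind the carrier's origin. Raising the bar turns the handle up and to the rear.
- pocket_1 (a point): Pocket 1 of 4 (1 at the carrier's +y end, pitch 60 mm): point on its floor, 10 mm above the worktop, where the origin of a fully home cassette lies; axes as the carrier's. Guides 5 mm high, 34 mm apart at x = 11 to 41 mm and pins alike at x = -40 mm from this point; at x = -34 to 8 mm the deck is cut away beside the 22 mm wide support, leaving room for fingers. Empty: a dark rubber liner shows.
- pocket_2 (a point): Pocket 2 of 4 (1 at the carrier's +y end, pitch 60 mm): point on its floor, 10 mm above the worktop, where the origin of a fully home cassette lies; axes as the carrier's. Guides 5 mm high, 34 mm apart at x = 11 to 41 mm and pins alike at x = -40 mm from this point; at x = -34 to 8 mm the deck is cut away beside the 22 mm wide support, leaving room for fingers. Empty: a dark rubber liner shows.
- pocket_3 (a point): Pocket 3 of 4 (1 at the carrier's +y end, pitch 60 mm): point on its floor, 10 mm above the worktop, where the origin of a fully home cassette lies; axes as the carrier's. Guides 5 mm high, 34 mm apart at x = 11 to 41 mm and pins alike at x = -40 mm from this point; at x = -34 to 8 mm the deck is cut away beside the 22 mm wide support, leaving room for fingers. Empty: a dark rubber liner shows.
- pocket_4 (a point): Pocket 4 of 4 (1 at the carrier's +y end, pitch 60 mm): point on its floor, 10 mm above the worktop, where the origin of a fully home cassette lies; axes as the carrier's. Guides 5 mm high, 34 mm apart at x = 11 to 41 mm and pins alike at x = -40 mm from this point; at x = -34 to 8 mm the deck is cut away beside the 22 mm wide support, leaving room for fingers. Empty: a dark rubber liner shows.
- cassette_1: White plastic multi-test cassette, 84 x 30 x 8 mm. Origin: centre of its underside; z up through its face. x runs lengthwise: the round sample well is 29 mm from the origin towards -x, three parallel result windows in the middle, +x end blank with small ribs. Two of cassettes 1 to 4 already sit in pockets (which pockets varies), the other two lie loose on the worktop as spares.
- cassette_1_well (a point): Centre of the round sample well on the face of that cassette, 29 mm from its middle.
- cassette_2: White plastic multi-test cassette, 84 x 30 x 8 mm. Origin: centre of its underside; z up through its face. x runs lengthwise: the round sample well is 29 mm from the origin towards -x, three parallel result windows in the middle, +x end blank with small ribs. Two of cassettes 1 to 4 already sit in pockets (which pockets varies), the other two lie loose on the worktop as spares.
- cassette_2_well (a point): Centre of the round sample well on the face of that cassette, 29 mm from its middle.
- cassette_3: White plastic multi-test cassette, 84 x 30 x 8 mm. Origin: centre of its underside; z up through its face. x runs lengthwise: the round sample well is 29 mm from the origin towards -x, three parallel result windows in the middle, +x end blank with small ribs. Two of cassettes 1 to 4 already sit in pockets (which pockets varies), the other two lie loose on the worktop as spares.
- cassette_3_well (a point): Centre of the round sample well on the face of that cassette, 29 mm from its middle.
- cassette_4: White plastic multi-test cassette, 84 x 30 x 8 mm. Origin: centre of its underside; z up through its face. x runs lengthwise: the round sample well is 29 mm from the origin towards -x, three parallel result windows in the middle, +x end blank with small ribs. Two of cassettes 1 to 4 already sit in pockets (which pockets varies), the other two lie loose on the worktop as spares.
- cassette_4_well (a point): Centre of the round sample well on the face of that cassette, 29 mm from its middle.
- narrow_cassette: A bystander: narrow single-test cassette, 70 x 20 x 5 mm, one window, loose on the worktop. Does not belong in this carrier. Origin: centre of its underside, x lengthwise.
- test_carton: A bystander: plain white carton 55 x 90 x 45 mm behind the carrier. Origin: centre of its underside.
- dropper_a: A bystander: white dropper bottle, 33 mm wide, 84 mm tall, left of the carrier. Origin: centre of its underside.
- dropper_b: A bystander: white dropper bottle, 33 mm wide, 84 mm tall, left behind the carrier. Origin: centre of its underside.
- kit_box: A bystander: small upright carton 30 x 58 x 86 mm at the left rear. Origin: centre of its underside.
- lab_timer: A bystander: flat bench timer 72 x 66 x 21 mm in front of the carrier. Origin: centre of its underside.
- marker: A bystander: black and white marker pen, 135 mm long, 16 mm thick, lying in front of the carrier. Origin: centre of its underside.
There are look-alikes about, which are no part of the job. What is shaped like the cassette_4 but red is not meant. Leave any blue look-alike of the cassette_3 alone.

How it is judged:
By the outcome, as a careful person would: the job done as asked, in the order asked, and still so for the second after the job is handed in, with the robot touching nothing.
It also fails if it takes over 72 s, if anything falls off the work surface, if the arm or the gripper's body presses on something with over 40 N, if the wrist force passes 120 N, or if a joint passes its speed limit or range.

## Working session

There is one attempt and no reset: what is moved stays moved. The work goes in short steps, Python scripts to look and compute and a tool call to move; the robot and the scene stay as the last step left them, time stands still between calls to the robot, and variables do not carry over. Pictures are saved under pics/ and viewed, at most 10 in all, crops included, and the job is handed in when it is done.

Besides the shell and the picture viewer there is one more tool, called after ">>>" in YAML: its name, and indented under it one key for each argument. drive_tool: Moves the arm, as the interface text tells. Its arguments: {"type":"object","properties":{"motion":{"type":"array","items":{"type":"array"}},"gripper":{"type":"number"}},"required":["motion"]}

```bash
mkdir -p pics; python3 - <<'E'
from rig import *
import cv2,json
s=read_state();print(s)
for n in("scene","top","wrist"):
    i=camera_info(n);print(n,i)
    cv2.imwrite(f"pics/{n}0.png",cv2.cvtColor(capture(n),cv2.COLOR_RGB2BGR))
E
```

```text
{'time_s': 0.0, 'joint_positions': array([ 6.36847249e+01,  3.02795328e+01,  8.21536672e+01,  1.31959280e-04,
        6.76877284e+01, -1.02261584e+01]), 'qvel': array([ 0.04125285, -0.0230048 , -0.04638196,  0.01251573, -0.02729077,
       -0.14867986]), 'tau': array([ 2.28512454e-04, -4.40047252e+01, -1.76592779e+01,  6.33102749e-02,
        5.83349273e-02, -1.72621135e-04]), 'position': array([0.1728515 , 0.5998943 , 0.22158063]), 'tcp_rot': array([[-9.60831393e-01,  2.77132018e-01, -9.37559250e-04],
       [ 2.77133348e-01,  9.60829606e-01, -1.89092812e-03],
       [ 3.76797959e-04, -2.07669203e-03, -9.99997773e-01]]), 'force': array([ 0.78908579, -0.0021078 ,  0.8136944 ]), 'moment': array([-0.00094577,  0.02349382, -0.00391496]), 'grasp_force': 0.0, 'opening': 1.0073652211033954}
scene {'fovy': 52.443891000124786, 'cx': 315.5452383019349, 'cy': 235.1641458639684, 'xyz': array([ 0.24163046, -0.6509328 ,  0.82140139]), 'orientation': array([[ 0.86719605, -0.37046222,  0.33275931],
       [-0.49779172, -0.62720066,  0.59901814],
       [-0.01320673, -0.68511099, -0.72831896]])}
top {'fovy': 42.37798688642479, 'cx': 322.0328309626697, 'cy': 247.17539522053252, 'xyz': array([ 0.38166938, -0.03316741,  1.42029906]), 'orientation': array([[-0.02316039, -0.98915333,  0.14504928],
       [-0.99972945,  0.02322752, -0.00123091],
       [-0.00215158, -0.14503855, -0.98942367]])}
wrist {'fovy': 62.594620066641525, 'cx': 326.1264814194064, 'cy': 243.57033602419747, 'T_tool_cam': array([[-5.64511407e-04, -9.61570616e-01, -2.74557155e-01,
         7.64710764e-02],
       [ 9.99999760e-01, -4.32878687e-04, -5.40025432e-04,
        -7.06353128e-04],
       [ 4.00422646e-04, -2.74557394e-01,  9.61570630e-01,
        -1.62141416e-01],
       [ 0.00000000e+00,  0.00000000e+00,  0.00000000e+00,
         1.00000000e+00]])}
```

View pics/top0.png

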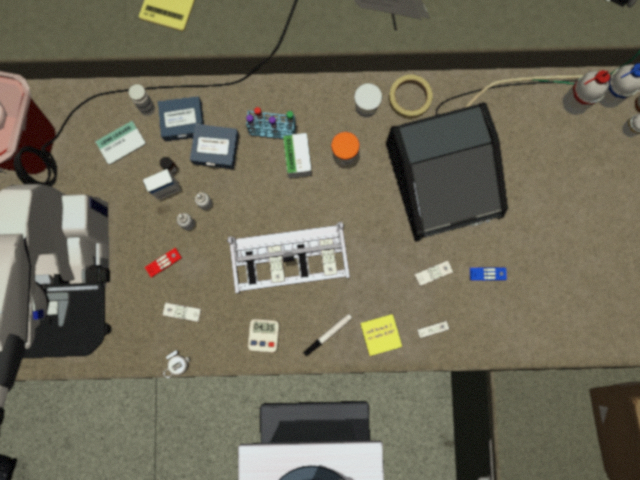

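View pics/scene0.png

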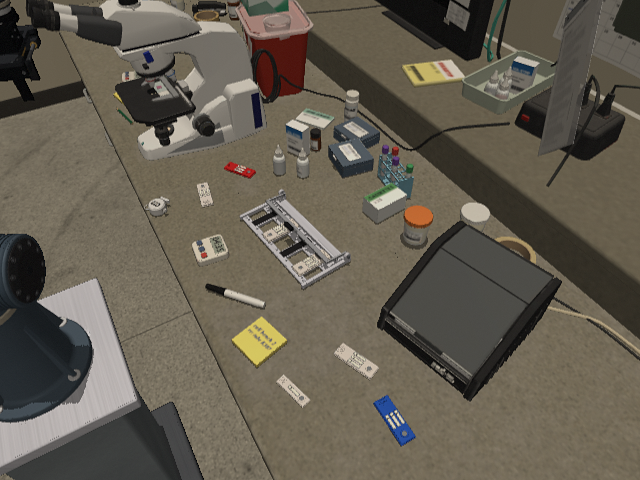

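Top view: the carrier spans (230–348, 225–290), with dark empty pockets at about (251,268) and (305,265). The white spare candidates are (182,312) and (434,272). The narrow one is at (433,328), the red look-alike at (163,262) and the blue one at (488,273). I'll confirm these in an enlarged crop.

```bash
cat > h.py <<'E'
import numpy as np,cv2
from rig import *
def cam(n,s=None):
    i=camera_info(n)
    if n=="wrist":
        T=np.eye(4);T[:3,:3]=s["tcp_rot"];T[:3,3]=s["position"];T=T@np.array(i["T_tool_cam"]);R,t=T[:3,:3],T[:3,3]
    else:R,t=np.array(i["orientation"]),np.array(i["xyz"])
    return R,t,240/np.tan(np.radians(i["fovy"]/2)),i["cx"],i["cy"]
def px2w(c,u,v,z):
    R,t,f,cx,cy=c;d=R@np.array([(u-cx)/f,(v-cy)/f,1]);return t+d*(z-t[2])/d[2]
def w2px(c,p):
    R,t,f,cx,cy=c;q=R.T@(np.array(p)-t);return np.array([cx+f*q[0]/q[2],cy+f*q[1]/q[2]])
E
python3 - <<'E'
from h import *
im=cv2.imread("pics/top0.png")
def c(u,v,w,h,k):return cv2.resize(im[v:v+h,u:u+w],None,fx=k,fy=k,interpolation=cv2.INTER_CUBIC)
a=c(220,215,140,84,5); # 700x420
b=np.hstack([c(155,295,56,30,6),c(408,256,56,30,6)]) #672x180
M=np.zeros((600,700,3),np.uint8);M[:420]=a;M[420:,:672]=b
cv2.imwrite("pics/m1.png",M)
k=cam("top")
for n,u,v,z in[("spA",182,312,.008),("spB",434,272,.008),("nar",433,328,.005),("car FL",236,290,.012),("FR",348,277,.012),("RL",230,238,.02),("RR",343,226,.02),("handle",290,258,.045),("timer",264,336,.02),("mk",327,335,.016),("red",163,262,.008),("blue",488,273,.008),("drA",185,220,.08),("drB",203,200,.08),("carton",298,154,.045)]:
    print(n,px2w(k,u,v,z)[:2].round(3))
E
```

```text
spA [0.447 0.287]
spB [ 0.525 -0.29 ]
nar [ 0.398 -0.282]
car FL [0.494 0.163]
FR [ 0.518 -0.093]
RL [0.613 0.175]
RR [ 0.635 -0.084]
handle [0.56  0.037]
timer [0.389 0.1  ]
mk [ 0.388 -0.041]
red [0.563 0.331]
blue [ 0.52  -0.414]
drA [0.646 0.266]
drB [0.69  0.226]
carton [0.801 0.015]
```

View pics/m1.png

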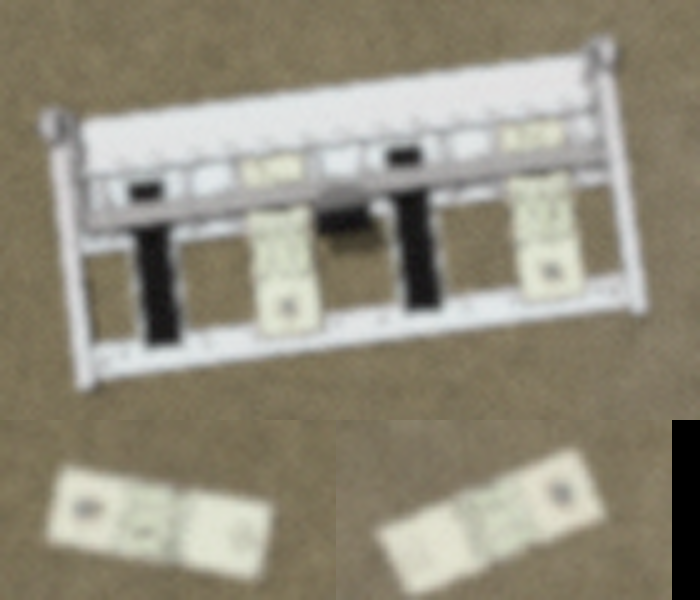

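The crop confirms two white spares, A at (182,312) with its well on the left and B at (434,272) with its well on the right. Pockets 1 and 3 show the dark liner and pockets 2 and 4 are loaded. The handle is near (289,258). Next I'll move above the carrier for a wrist look.

>>> drive_tool:
  motion:
    - [[0,0,0],[0,0,-0.125]]
    - [[0,0,0],[0,0,-0.125]]
    - [[0,0,0],[0,0,-0.125]]
    - [[-10,-20,0],[0,0,0]]
    - [[-20,-37,0],[0,0,0]]

```text
time_s: 0.65
position: [0.2077, 0.5476, 0.2222]
tcp_rot: [[-0.995, -0.098, 0.0], [-0.098, 0.995, 0.001], [-0.0, 0.001, -1.0]]
force: [0.6, 0.4, -1.0]
opening: 0.999
grasp_force: 0.0
```

>>> drive_tool:
  motion:
    - [[-20,-37,0],[0,0,0]]
    - [[-20,-37,0],[0,0,0]]
    - [[-20,-37,0],[0,0,0]]
    - [[-20,-37,0],[0,0,0]]
    - [[-20,-37,0],[0,0,0]]

```text
time_s: 1.15
position: [0.3259, 0.3703, 0.2225]
tcp_rot: [[-0.996, -0.094, -0.0], [-0.094, 0.996, -0.0], [0.0, -0.0, -1.0]]
force: [0.7, 0.9, -0.1]
opening: 1.004
grasp_force: 0.0
```

>>> drive_tool:
  motion:
    - [[-20,-37,0],[0,0,0]]
    - [[-20,-37,0],[0,0,0]]
    - [[-20,-37,0],[0,0,0]]
    - [[-20,-37,0],[0,0,0]]
    - [[-20,-37,0],[0,0,0]]

```text
time_s: 1.65
position: [0.4429, 0.1955, 0.2225]
tcp_rot: [[-0.996, -0.094, -0.0], [-0.094, 0.996, 0.0], [0.0, 0.0, -1.0]]
force: [1.0, 0.1, 0.2]
opening: 0.999
grasp_force: 0.0
```

>>> drive_tool:
  motion:
    - [[-20,-37,0],[0,0,0]]
    - [[-20,-37,0],[0,0,0]]
    - [[-20,-37,0],[0,0,0]]
    - [[-10,-15,0],[0,0,0]]
    - [[0,0,0],[0,0,0]]

```text
time_s: 2.15
position: [0.5254, 0.0764, 0.2223]
tcp_rot: [[-0.996, -0.091, 0.001], [-0.091, 0.996, -0.0], [-0.001, -0.0, -1.0]]
force: [0.1, 0.1, -0.3]
opening: 0.999
grasp_force: 0.0
```

```bash
python3 - <<'E'
from h import *
import pickle
s=read_state();im=capture("wrist")[...,::-1].copy()
pickle.dump(s,open("s1.pkl","wb"))
print(s["position"].round(4),s["tcp_rot"].round(3).tolist(),s["joint_positions"].round(1),s["time_s"])
cv2.imwrite("pics/w1.png",im)
E
```

```text
[0.5254 0.0764 0.2223] [[-0.996, -0.091, 0.001], [-0.091, 0.996, -0.0], [-0.001, -0.0, -1.0]] [ -3.8  23.   95.6   0.   61.4 -99. ] 2.15
```

View pics/w1.png

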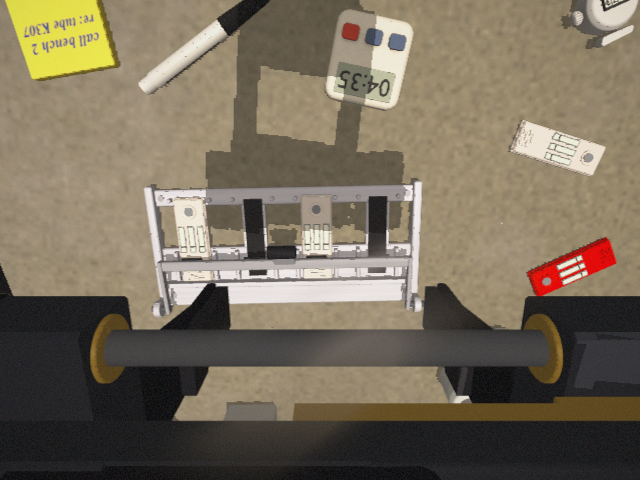

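Wrist view: handle at about (281,252), wells of the loaded cassettes at (189,212) and (316,210), liners at (255,235) and (377,232), spare A at (557,147) with its well at (588,157). Enlarging for exact pixels.

```bash
python3 - <<'E'
from h import *
im=cv2.imread("pics/w1.png")
M=np.zeros((600,800,3),np.uint8)
r=lambda a,k:cv2.resize(a,None,fx=k,fy=k,interpolation=cv2.INTER_CUBIC)
M[:375,:]=r(im[182:307,150:417],3)[:375,:800] if r(im[182:307,150:417],3).shape[1]>=800 else np.pad(r(im[182:307,150:416],3),((0,0),(0,2),(0,0)))
M[375:600,:330]=r(im[112:187,505:615],3)
cv2.imwrite("pics/m2.png",M)
E
```

```text
(no output)
```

View pics/m2.png

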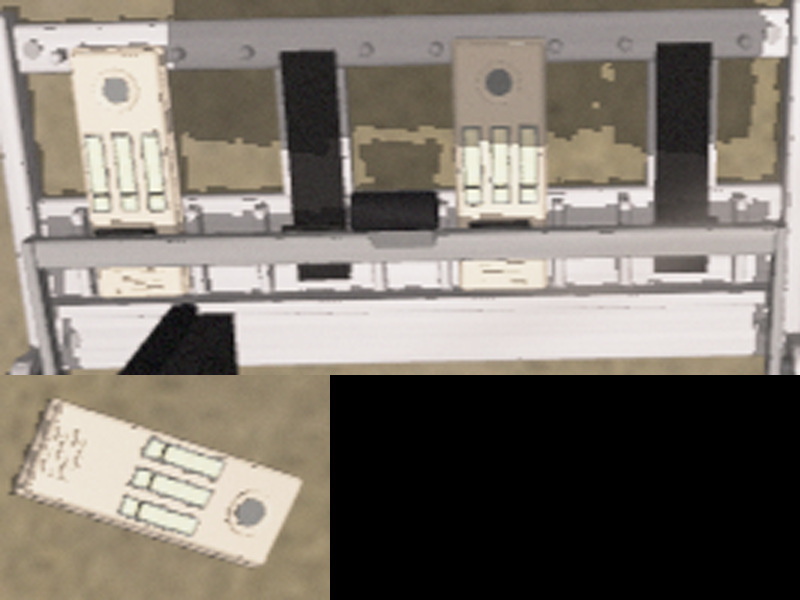

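```bash
python3 - <<'E'
from h import *
import pickle
s=pickle.load(open("s1.pkl","rb"));k=cam("wrist",s)
p=lambda u,v,z:px2w(k,u,v,z)[:2]
w4=p(188.7,212,.018);w2=p(316,209.3,.018);h=p(282,252.3,.0445)
d=w2-w4;y=d/np.linalg.norm(d);x=np.array([y[1],-y[0]]);print("dist",np.linalg.norm(d),"yaw",np.degrees(np.arctan2(x[1],x[0])))
o=(w2-30*y/1e3+.033*x + w4+.09*y+.033*x)/2
print("origin",o,"handle meas",h,"pred",o-.004*x)
for i,yy in enumerate([.09,.03,-.03,-.09],1):print("pocket",i,o-.004*x+yy*y)
print("liner front P3 c",p(253.3,200.5,.010),"pred x-38?",((p(253.3,200.5,.010)-o)@x,(p(253.3,200.5,.010)-o)@y),"P1",((p(378,197,.010)-o)@x,(p(378,197,.010)-o)@y))
c=np.array([p(*q,.008) for q in[(522.3,120),(605,147),(591,175.7),(511,151)]])
m=c.mean(0);a=(c[0]+c[3]-c[1]-c[2])/2;print("A centre",m,"len",np.linalg.norm(a),"+x dir deg",np.degrees(np.arctan2(a[1],a[0])))
print("A centre via well", p(505+247/3,112+(512-375)/3,.008)+.029*a/np.linalg.norm(a))
E
```

```text
dist 0.12019582088025357 yaw 6.3948620404737655
origin [0.55699357 0.03983963] handle meas [0.55760805 0.03903386] pred [0.55301846 0.03939411]
pocket 1 [0.54299428 0.12883413]
pocket 2 [0.54967707 0.06920745]
pocket 3 [0.55635985 0.00958078]
pocket 4 [ 0.56304264 -0.0500459 ]
liner front P3 c [0.51929772 0.00556024] pred x-38? (np.float64(-0.04127933386930436), np.float64(-0.02986754493774119)) P1 (np.float64(-0.042083839321973814), np.float64(0.08935567285822894))
A centre [0.44573495 0.28459198] len 0.08262319499463931 +x dir deg -101.23676449356488
A centre via well [0.44559287 0.2858325 ]
```

>>> drive_tool:
  motion:
    - [[-12,-20,0],[0,0,-0.02]]
    - [[-12,-20,30],[0,0,0]]
    - [[0,0,45],[0,0,0]]
    - [[0,0,45],[0,0,0]]
    - [[0,0,20],[0,0,0]]
  gripper: 0.55

```text
time_s: 2.7
position: [0.5476, 0.0433, 0.0791]
tcp_rot: [[-0.993, -0.116, -0.008], [-0.116, 0.993, 0.002], [0.008, 0.003, -1.0]]
force: [-1.5, 0.1, -0.9]
opening: 0.627
grasp_force: 0.0
```

```bash
python3 - <<'E'
from h import *
s=read_state();im=capture("wrist")[...,::-1].copy()
print(s["position"].round(4),s["tcp_rot"].round(3).tolist(),s["time_s"])
k=cam("wrist",s);print(w2px(k,[.556,.039,.047]))
cv2.imwrite("pics/w2.png",im)
E
```

```text
[0.5476 0.0433 0.0791] [[-0.993, -0.116, -0.008], [-0.116, 0.993, 0.002], [0.008, 0.003, -1.0]] 2.7
[316.80160717 296.58211913]
```

View pics/w2.png

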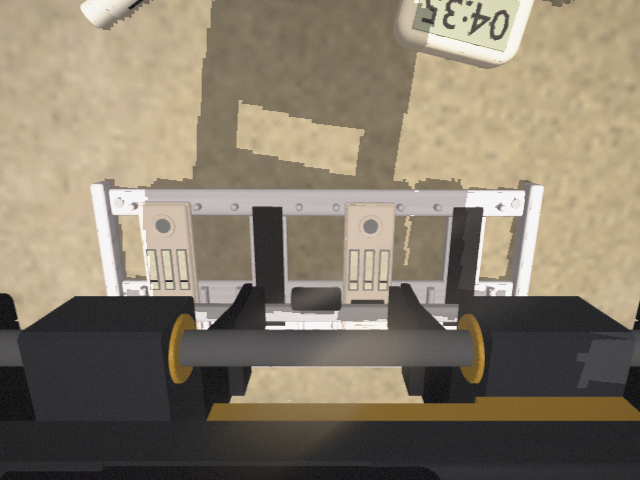

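Handle at (316,299), predicted (317,297), so the estimate holds. Going down onto it.

>>> drive_tool:
  motion:
    - [[0,0,0],[0,0,0]]
    - [[0,0,0],[0,0,0]]

```text
time_s: 2.95
position: [0.5523, 0.042, 0.0837]
tcp_rot: [[-0.993, -0.115, 0.002], [-0.115, 0.993, 0.0], [-0.002, -0.0, -1.0]]
force: [-0.9, -0.2, -0.1]
opening: 0.557
grasp_force: 0.0
```

>>> drive_tool:
  motion:
    - [[-2,-3,20],[0,0,0]]
    - [[0,0,20],[0,0,0]]
    - [[0,0,11],[0,0,0]]
    - [[0,0,0],[0,0,0]]

```text
time_s: 3.35
position: [0.5539, 0.0385, 0.0316]
tcp_rot: [[-0.993, -0.114, -0.001], [-0.114, 0.993, 0.0], [0.001, 0.0, -1.0]]
force: [0.3, 0.8, -0.1]
opening: 0.552
grasp_force: 0.0
```

>>> drive_tool:
  motion:
    - [[0,0,0],[0,0,0]]
    - [[0,0,0],[0,0,0]]
    - [[0,0,0],[0,0,0]]
    - [[0,0,0],[0,0,0]]
    - [[0,0,0],[0,0,0]]
  gripper: 0.0

```text
time_s: 3.85
position: [0.5544, 0.0387, 0.0319]
tcp_rot: [[-0.994, -0.113, 0.001], [-0.113, 0.994, 0.001], [-0.001, 0.001, -1.0]]
force: [-0.2, 2.7, 0.6]
opening: 0.29
grasp_force: 30.0
```

>>> drive_tool:
  motion:
    - [[-4,0,-10],[0,0,0]]
    - [[-5,0,-9],[0,0,0]]
    - [[-6,0,-8],[0,0,0]]
    - [[-8,0,-7],[0,0,0]]

```text
time_s: 4.25
position: [0.5781, 0.0414, 0.065]
tcp_rot: [[-0.994, -0.114, 0.001], [-0.114, 0.994, 0.001], [-0.001, 0.001, -1.0]]
force: [6.5, 3.0, -16.2]
opening: 0.292
grasp_force: 30.0
```

>>> drive_tool:
  motion:
    - [[-9,0,-6],[0,0,0]]
    - [[-9,0,-4],[0,0,0]]
    - [[-10,0,-3],[0,0,0]]
    - [[-10,0,-1],[0,0,0]]

```text
time_s: 4.65
position: [0.6124, 0.0453, 0.0787]
tcp_rot: [[-0.993, -0.114, -0.007], [-0.114, 0.993, 0.0], [0.007, 0.001, -1.0]]
force: [-3.2, 0.4, -10.8]
opening: 0.289
grasp_force: 30.0
```

>>> drive_tool:
  motion:
    - [[-10,0,0],[0,0,0]]
    - [[-10,0,2],[0,0,0]]
    - [[-10,0,3],[0,0,0]]
    - [[0,0,0],[0,0,0]]

```text
time_s: 5.05
position: [0.6444, 0.0489, 0.0743]
tcp_rot: [[-0.993, -0.114, -0.002], [-0.114, 0.993, 0.0], [0.002, 0.001, -1.0]]
force: [-4.8, 1.7, -6.5]
opening: 0.29
grasp_force: 30.0
```

Bar is up, about 90 mm of handle travel. Release, rise, and turn for spare A.

>>> drive_tool:
  motion:
    - [[0,0,0],[0,0,0]]
    - [[0,0,0],[0,0,0]]
    - [[0,0,0],[0,0,0]]
    - [[0,0,-20],[0,0,0]]
    - [[0,0,-40],[0,0,0]]
  gripper: 0.55

```text
time_s: 5.55
position: [0.6436, 0.0481, 0.1333]
tcp_rot: [[-0.994, -0.113, -0.004], [-0.113, 0.994, 0.0], [0.004, 0.0, -1.0]]
force: [-0.8, 0.0, 0.1]
opening: 0.537
grasp_force: 0.0
```

>>> drive_tool:
  motion:
    - [[0,0,-40],[0,0,0]]
    - [[20,0,-20],[0,0,0]]
    - [[40,30,0],[0,0,0]]
    - [[40,40,0],[0,0,0]]
    - [[40,40,0],[0,0,0]]

```text
time_s: 6.05
position: [0.5036, 0.1339, 0.1963]
tcp_rot: [[-0.994, -0.112, 0.006], [-0.112, 0.994, 0.0], [-0.006, -0.0, -1.0]]
force: [0.4, 0.8, -0.3]
opening: 0.549
grasp_force: 0.0
```

>>> drive_tool:
  motion:
    - [[35,35,0],[0,0,0.14]]
    - [[0,0,0],[0,0,0.145]]
    - [[0,0,0],[0,0,0.145]]
    - [[0,0,0],[0,0,0.145]]
    - [[0,0,0],[0,0,0.145]]

```text
time_s: 6.55
position: [0.4662, 0.1646, 0.1961]
tcp_rot: [[-0.819, 0.574, 0.005], [0.574, 0.819, 0.0], [-0.004, 0.003, -1.0]]
force: [0.2, 0.0, -0.6]
opening: 0.551
grasp_force: 0.0
```

>>> drive_tool:
  motion:
    - [[0,0,0],[0,0,0.145]]
    - [[0,0,0],[0,0,0.145]]
    - [[0,0,0],[0,0,0.145]]
    - [[0,0,0],[0,0,0.145]]
    - [[0,0,0],[0,0,0.145]]

```text
time_s: 7.05
position: [0.4662, 0.1643, 0.196]
tcp_rot: [[-0.232, 0.973, 0.005], [0.973, 0.232, 0.0], [-0.001, 0.005, -1.0]]
force: [0.6, -0.2, -0.1]
opening: 0.55
grasp_force: 0.0
```

>>> drive_tool:
  motion:
    - [[0,0,0],[0,0,0.145]]
    - [[0,0,0],[0,0,0.145]]
    - [[0,0,0],[0,0,0.145]]
    - [[0,0,0],[0,0,0]]

```text
time_s: 7.45
position: [0.4661, 0.1644, 0.1959]
tcp_rot: [[0.194, 0.981, 0.005], [0.981, -0.194, 0.0], [0.001, 0.004, -1.0]]
force: [1.2, 0.2, -0.1]
opening: 0.549
grasp_force: 0.0
```

```bash
cat >> h.py <<'E'
def goto(s,p,yaw):
    "shift in present tool axes (mm) and turn about tool z (rad) so that tool y points at yaw deg"
    R=s["tcp_rot"];y=np.degrees(np.arctan2(R[1,1],R[0,1]))
    dy=(yaw-y+180)%360-180
    print("pos",s["position"].round(4),"yaw",round(y,2),"t",s["time_s"],"J",s["joint_positions"].round(0),"\nshift mm",(R.T@(np.array(p)-s["position"])*1000).round(1),"turn",round(-np.radians(dy),3))
    a=np.radians(yaw);Rt=np.array([[-np.sin(a),np.cos(a),0],[np.cos(a),np.sin(a),0],[0,0,-1]]);Rt[:,0]=np.cross(Rt[:,1],Rt[:,2])
    print("shift in target axes",(Rt.T@(np.array(p)-s["position"])*1000).round(1))
E
python3 - <<'E'
from h import *
s=read_state();top=capture("scene")[...,::-1]
a=np.radians(-101.2);g=np.array([.4457,.285])-.013*np.array([np.cos(a),np.sin(a)])
print(g);goto(s,[*g,.07],-11.2)
cv2.imwrite("pics/sc2.png",cv2.resize(top[150:330,150:420].copy(),None,fx=2.9,fy=2.9,interpolation=cv2.INTER_CUBIC))
E
```

```text
[0.44822505 0.29775242]
pos [0.4661 0.1644 0.1959] yaw -11.17 t 7.45 J [  6.  22. 102.  -0.  55.  18.] 
shift mm [127.2 -43.9 125.8] turn 0.0
shift in target axes [127.4 -43.4 125.9]
```

View pics/sc2.png

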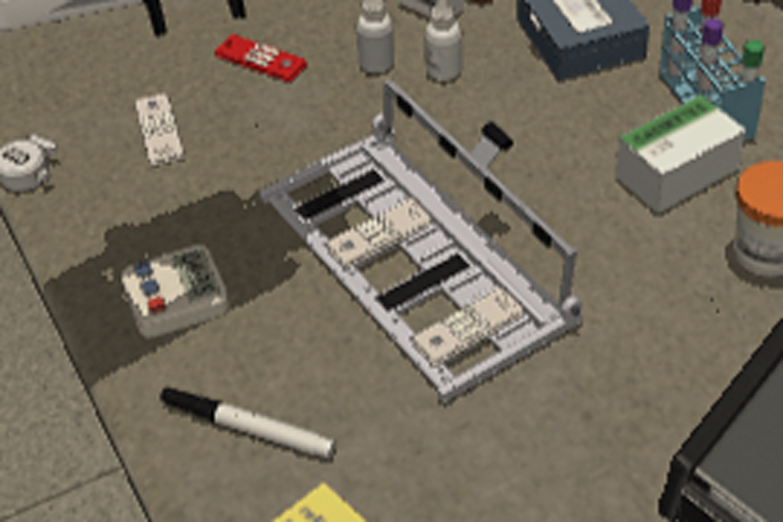

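Bar stands upright and clear, everything else is as before. Picking up spare A.

>>> drive_tool:
  motion:
    - [[32,-11,20],[0,0,0]]
    - [[32,-11,30],[0,0,0]]
    - [[32,-11,35],[0,0,0]]
    - [[31,-11,40],[0,0,0]]
    - [[0,0,0],[0,0,0]]

```text
time_s: 8.0
position: [0.4429, 0.2982, 0.0661]
tcp_rot: [[0.187, 0.982, -0.008], [0.982, -0.187, -0.003], [-0.004, -0.007, -1.0]]
force: [-0.3, -1.0, -1.0]
opening: 0.552
grasp_force: 0.0
```

>>> drive_tool:
  motion:
    - [[0,0,25],[0,0,0]]
    - [[0,0,20],[0,0,0]]
    - [[0,0,15],[0,0,0]]
    - [[0,0,0],[0,0,0]]
    - [[0,0,0],[0,0,0]]

```text
time_s: 8.5
position: [0.4472, 0.2963, 0.012]
tcp_rot: [[0.193, 0.981, 0.002], [0.981, -0.193, 0.001], [0.001, 0.002, -1.0]]
force: [-0.4, -0.0, 0.4]
opening: 0.554
grasp_force: 0.0
```

>>> drive_tool:
  motion:
    - [[1,1,9],[0,0,0]]
    - [[0,0,0],[0,0,0]]
    - [[0,0,0],[0,0,0]]

```text
time_s: 8.8
position: [0.4476, 0.2973, 0.0023]
tcp_rot: [[0.194, 0.981, 0.001], [0.981, -0.194, 0.0], [0.0, 0.001, -1.0]]
force: [0.2, 0.3, -0.6]
opening: 0.548
grasp_force: 0.0
```

>>> drive_tool:
  motion:
    - [[0,0,0],[0,0,0]]
    - [[0,0,0],[0,0,0]]
    - [[0,0,0],[0,0,0]]
    - [[0,0,0],[0,0,0]]
    - [[0,0,0],[0,0,0]]
  gripper: 0.0

```text
time_s: 9.3
position: [0.4474, 0.2973, 0.0021]
tcp_rot: [[0.194, 0.981, 0.0], [0.981, -0.194, 0.0], [0.0, 0.0, -1.0]]
force: [0.3, -0.8, 1.2]
opening: 0.337
grasp_force: 30.0
```

>>> drive_tool:
  motion:
    - [[0,0,-15],[0,0,0]]
    - [[0,0,-30],[0,0,0]]
    - [[0,0,-35],[0,0,0]]
    - [[0,0,0],[0,0,0]]
    - [[0,0,0],[0,0,0]]

```text
time_s: 9.8
position: [0.4475, 0.2974, 0.0825]
tcp_rot: [[0.194, 0.981, 0.001], [0.981, -0.194, 0.001], [0.001, 0.001, -1.0]]
force: [-1.4, -1.2, -0.1]
opening: 0.344
grasp_force: 30.0
```

```bash
python3 - <<'E'
from h import *
import pickle
s=read_state();im=capture("wrist")[...,::-1].copy();pickle.dump(s,open("s3.pkl","wb"))
x=np.array([np.cos(np.radians(6.4)),np.sin(np.radians(6.4))])
p=np.array([.5430,.1288])-.013*x-.008*x
goto(s,[*p,.07],96.4)
cv2.imwrite("pics/w3.png",im)
E
```

```text
pos [0.4475 0.2974 0.0825] yaw -11.17 t 9.8 J [ 22.  36. 102.  -0.  43.  33.] 
shift mm [-153.2  106.3   12.5] turn -1.877
shift in target axes [ -55.1 -178.2   12.5]
```

View pics/w3.png

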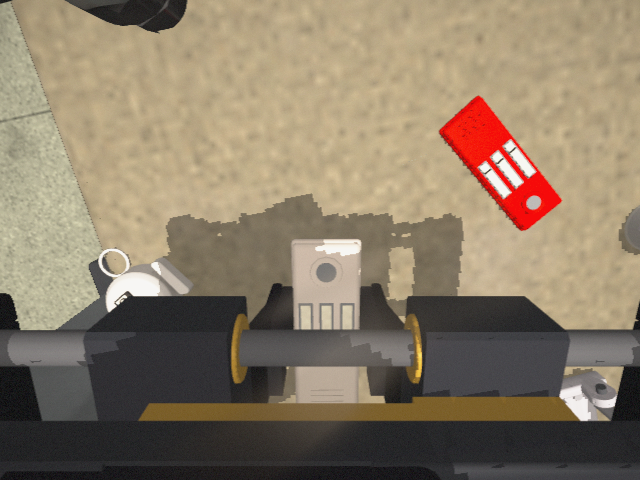

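Cassette is held straight and level, well at (326,271). Carrying it to pocket 1.

>>> drive_tool:
  motion:
    - [[-10,7,-30],[0,0,0]]
    - [[-30,20,-20],[0,0,0]]
    - [[-30,21,0],[0,0,0]]
    - [[-30,21,0],[0,0,0]]
    - [[-30,21,0],[0,0,0]]

```text
time_s: 10.35
position: [0.5097, 0.1509, 0.1304]
tcp_rot: [[0.193, 0.981, -0.003], [0.981, -0.193, -0.0], [-0.001, -0.003, -1.0]]
force: [1.2, 0.3, -0.5]
opening: 0.34
grasp_force: 30.0
```

>>> drive_tool:
  motion:
    - [[-23,16,0],[0,0,-0.144]]
    - [[0,0,0],[0,0,-0.145]]
    - [[0,0,0],[0,0,-0.145]]
    - [[0,0,0],[0,0,-0.145]]
    - [[0,0,0],[0,0,-0.145]]

```text
time_s: 10.85
position: [0.5203, 0.1263, 0.1299]
tcp_rot: [[-0.509, 0.861, -0.004], [0.861, 0.509, -0.0], [0.002, -0.004, -1.0]]
force: [0.4, -0.3, 0.5]
opening: 0.339
grasp_force: 30.0
```

>>> drive_tool:
  motion:
    - [[0,0,0],[0,0,-0.144]]
    - [[0,0,0],[0,0,-0.144]]
    - [[0,0,0],[0,0,-0.144]]
    - [[0,0,0],[0,0,-0.144]]
    - [[0,0,0],[0,0,-0.144]]

```text
time_s: 11.35
position: [0.5203, 0.1265, 0.13]
tcp_rot: [[-0.95, 0.311, -0.004], [0.311, 0.951, -0.0], [0.004, -0.001, -1.0]]
force: [0.8, 0.5, -0.3]
opening: 0.339
grasp_force: 30.0
```

>>> drive_tool:
  motion:
    - [[0,0,0],[0,0,-0.144]]
    - [[0,0,0],[0,0,-0.144]]
    - [[0,0,0],[0,0,-0.144]]
    - [[0,0,30],[0,0,0]]
    - [[0,0,0],[0,0,0]]

```text
time_s: 11.85
position: [0.5179, 0.1264, 0.098]
tcp_rot: [[-0.994, -0.11, -0.01], [-0.11, 0.994, -0.0], [0.01, 0.001, -1.0]]
force: [-0.8, -0.0, -0.2]
opening: 0.335
grasp_force: 30.0
```

```bash
python3 - <<'E'
from h import *
import pickle
s0=pickle.load(open("s3.pkl","rb"));w=px2w(cam("wrist",s0),326,271,s0["position"][2]+.006)
print("well in tool mm",(s0["tcp_rot"].T@(w-s0["position"])*1e3).round(1))
s=read_state();im=capture("wrist")[...,::-1].copy();pickle.dump(s,open("s4.pkl","wb"))
x=np.array([np.cos(np.radians(6.4)),np.sin(np.radians(6.4))])
p=np.array([.5430,.1288])-.013*x-.008*x
goto(s,[*p,.03],96.4)
cv2.imwrite("pics/w4.png",im)
E
```

```text
well in tool mm [20.1 -0.4 -6. ]
pos [0.5179 0.1264 0.098 ] yaw 96.29 t 11.85 J [  2.  34. 101.  -0.  45. -95.] 
shift mm [-4.9 -0.4 67.9] turn -0.002
shift in target axes [-4.2 -0.4 68. ]
```

View pics/w4.png

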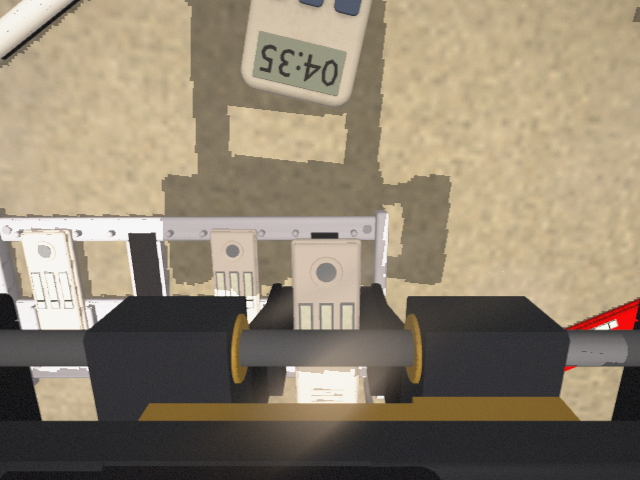

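>>> drive_tool:
  motion:
    - [[-2,0,20],[0,0,0]]
    - [[0,0,25],[0,0,0]]
    - [[0,0,20],[0,0,0]]
    - [[0,0,0],[0,0,0]]
    - [[0,0,0],[0,0,0]]

```text
time_s: 12.4
position: [0.5236, 0.1268, 0.0371]
tcp_rot: [[-0.994, -0.11, -0.001], [-0.11, 0.994, -0.0], [0.001, 0.0, -1.0]]
force: [0.4, 0.7, 0.4]
opening: 0.337
grasp_force: 30.0
```

```bash
python3 - <<'E'
from h import *
s=read_state()
x=np.array([np.cos(np.radians(6.4)),np.sin(np.radians(6.4))])
p=np.array([.5430,.1288])-.009*x
goto(s,[*p,.0125],96.4)
im=capture("wrist")[...,::-1].copy();k=cam("wrist",s)
cv2.imwrite("pics/w5.png",cv2.resize(im[200:350,170:430],None,fx=3,fy=3,interpolation=cv2.INTER_CUBIC))
E
```

```text
pos [0.5236 0.1268 0.0371] yaw 96.31 t 12.4 J [  2.  40. 102.  -0.  37. -95.] 
shift mm [-10.5  -0.2  24.6] turn -0.002
shift in target axes [-10.5  -0.2  24.6]
```

View pics/w5.png

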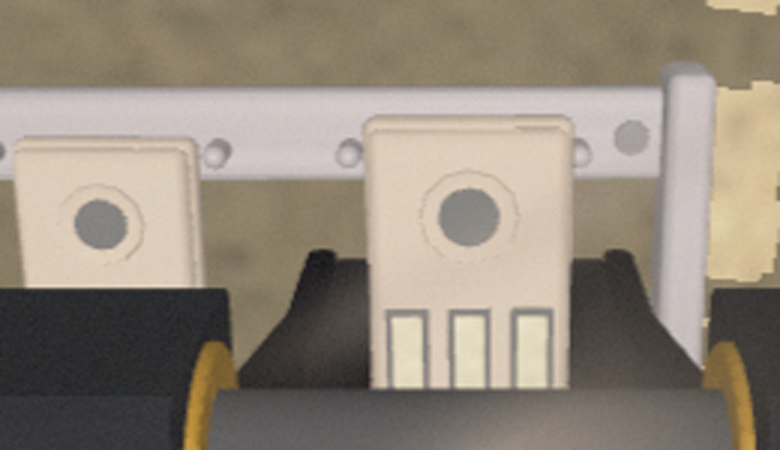

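The cassette sits centred between the front pins at (350,155) and (580,155) in the crop. Lower and slide back.

>>> drive_tool:
  motion:
    - [[0,0,12],[0,0,0]]
    - [[0,0,8],[0,0,0]]
    - [[0,0,4],[0,0,0]]
    - [[0,0,0],[0,0,0]]
    - [[0,0,0],[0,0,0]]

```text
time_s: 12.95
position: [0.5236, 0.1268, 0.0128]
tcp_rot: [[-0.994, -0.11, -0.0], [-0.11, 0.994, -0.0], [0.0, 0.0, -1.0]]
force: [0.5, -0.3, -1.1]
opening: 0.335
grasp_force: 30.0
```

>>> drive_tool:
  motion:
    - [[-3,0,0],[0,0,0]]
    - [[-3,0,0],[0,0,0]]
    - [[-2,0,0],[0,0,0]]
    - [[0,0,0],[0,0,0]]
    - [[0,0,0],[0,0,0]]

```text
time_s: 13.45
position: [0.5316, 0.1277, 0.013]
tcp_rot: [[-0.994, -0.11, 0.0], [-0.11, 0.994, -0.0], [-0.0, -0.0, -1.0]]
force: [-1.0, 0.3, -0.1]
opening: 0.337
grasp_force: 30.0
```

>>> drive_tool:
  motion:
    - [[-1,0,1],[0,0,0]]
    - [[-1,0,0],[0,0,0]]
    - [[-1,0,0],[0,0,0]]
    - [[0,0,0],[0,0,0]]

```text
time_s: 13.85
position: [0.5335, 0.128, 0.0121]
tcp_rot: [[-0.994, -0.11, -0.002], [-0.11, 0.994, -0.0], [0.002, 0.0, -1.0]]
force: [-4.2, -0.8, 5.9]
opening: 0.339
grasp_force: 30.0
```

>>> drive_tool:
  motion:
    - [[-1,0,0],[0,0,0]]
    - [[-1,0,0],[0,0,0]]
    - [[0,0,0],[0,0,0]]

```text
time_s: 14.15
position: [0.5349, 0.1282, 0.0121]
tcp_rot: [[-0.994, -0.11, -0.003], [-0.11, 0.994, -0.0], [0.003, 0.0, -1.0]]
force: [-3.3, -0.8, 5.8]
opening: 0.337
grasp_force: 30.0
```

>>> drive_tool:
  motion:
    - [[-1,0,0],[0,0,0]]
    - [[-1,0,0],[0,0,0]]
    - [[0,0,0],[0,0,0]]

```text
time_s: 14.45
position: [0.5349, 0.1282, 0.012]
tcp_rot: [[-0.994, -0.11, -0.008], [-0.11, 0.994, -0.001], [0.008, 0.0, -1.0]]
force: [-7.2, -1.8, 9.3]
opening: 0.34
grasp_force: 30.0
```

>>> drive_tool:
  motion:
    - [[-1,0,0],[0,0,0]]
    - [[-1,0,0],[0,0,0]]
    - [[0,0,0],[0,0,0]]

```text
time_s: 14.75
position: [0.5349, 0.1283, 0.012]
tcp_rot: [[-0.994, -0.111, -0.012], [-0.111, 0.994, -0.001], [0.012, 0.0, -1.0]]
force: [-9.5, -2.7, 12.1]
opening: 0.337
grasp_force: 30.0
```

Stalled against the stop, x frozen at 0.5349 with force rising. Release and go to spare B.

>>> drive_tool:
  motion:
    - [[0,0,0],[0,0,0]]
    - [[0,0,0],[0,0,0]]
    - [[0,0,0],[0,0,0]]
  gripper: 0.47

```text
time_s: 15.05
position: [0.5419, 0.1287, 0.0119]
tcp_rot: [[-0.994, -0.11, 0.002], [-0.11, 0.994, 0.0], [-0.002, -0.0, -1.0]]
force: [-0.7, 0.2, -0.4]
opening: 0.454
grasp_force: 0.0
```

>>> drive_tool:
  motion:
    - [[2,0,-15],[0,0,0]]
    - [[0,0,-30],[0,0,0]]
    - [[0,0,-45],[0,0,0]]
    - [[0,0,-45],[0,0,0]]
    - [[4,-20,-45],[0,0,0]]

```text
time_s: 15.55
position: [0.5369, 0.1095, 0.1947]
tcp_rot: [[-0.994, -0.113, 0.002], [-0.113, 0.994, 0.001], [-0.002, 0.001, -1.0]]
force: [0.5, -0.9, -0.3]
opening: 0.466
grasp_force: 0.0
```

>>> drive_tool:
  motion:
    - [[8,-41,0],[0,0,0]]
    - [[8,-41,0],[0,0,0]]
    - [[8,-41,0],[0,0,0]]
    - [[8,-41,0],[0,0,0]]
    - [[8,-41,0],[0,0,0]]

```text
time_s: 16.05
position: [0.5195, -0.1016, 0.1932]
tcp_rot: [[-0.994, -0.11, 0.002], [-0.11, 0.994, -0.001], [-0.002, -0.001, -1.0]]
force: [0.7, 0.1, 0.3]
opening: 0.472
grasp_force: 0.0
```

>>> drive_tool:
  motion:
    - [[8,-41,0],[0,0,0]]
    - [[8,-41,0],[0,0,0]]
    - [[8,-41,0],[0,0,0]]
    - [[8,-41,0],[0,0,0]]
    - [[0,0,0],[0,0,0]]
  gripper: 0.55

```text
time_s: 16.55
position: [0.5064, -0.2727, 0.1932]
tcp_rot: [[-0.994, -0.105, 0.004], [-0.105, 0.994, -0.005], [-0.003, -0.005, -1.0]]
force: [0.3, 0.9, -0.1]
opening: 0.548
grasp_force: 0.0
```

>>> drive_tool:
  motion:
    - [[0,0,0],[0,0,0]]
    - [[0,0,0],[0,0,0]]

```text
time_s: 16.75
position: [0.5055, -0.2654, 0.1922]
tcp_rot: [[-0.994, -0.11, -0.0], [-0.11, 0.994, 0.001], [0.0, 0.001, -1.0]]
force: [0.3, 0.2, 1.1]
opening: 0.55
grasp_force: 0.0
```

```bash
python3 - <<'E'
from h import *
s=read_state();im=capture("wrist")[...,::-1].copy();k=cam("wrist",s);cv2.imwrite("pics/w6.png",im)
print(s["position"],w2px(k,[.525,-.29,.008]))
hsv=cv2.cvtColor(im,cv2.COLOR_BGR2HSV)
m=((hsv[...,2]>175)&(hsv[...,1]<60)).astype(np.uint8)*255
m[300:]=0
m=cv2.morphologyEx(m,cv2.MORPH_CLOSE,np.ones((9,9)))
for c in cv2.findContours(m,cv2.RETR_EXTERNAL,cv2.CHAIN_APPROX_NONE)[0]:
    if cv2.contourArea(c)<700:continue
    r=cv2.minAreaRect(c);q=cv2.boxPoints(r)
    w=np.array([px2w(k,*p,.008)[:2] for p in q]);e=[np.linalg.norm(w[1]-w[0]),np.linalg.norm(w[2]-w[1])]
    l=(w[1]-w[0]) if e[0]>e[1] else (w[2]-w[1])
    print(np.round(r[0],1),np.round(e,4),"c",w.mean(0).round(4),"dir",np.degrees(np.arctan2(l[1],l[0])).round(1))
E
```

```text
[ 0.50548578 -0.26536914  0.19224067] [296.9945544  237.77246455]
[151.2 210.5] [0.033  0.0314] c [ 0.5144 -0.4213] dir 171.9
[331.8 114. ] [0.0674 0.0859] c [ 0.4167 -0.2704] dir 32.3
[444.  158.5] [0.2391 0.3062] c [ 0.4521 -0.1684] dir 96.3
```

```bash
python3 - <<'E'
from h import *
im=cv2.imread("pics/top0.png");k=cam("top");b=im.astype(int)
for n,(u,v) in{"A":(182,312),"B":(434,272)}.items():
    g=im[v-22:v+22,u-30:u+30];big=cv2.resize(g,None,fx=8,fy=8,interpolation=cv2.INTER_CUBIC)
    ch=big[...,0];t,m=cv2.threshold(ch,0,255,cv2.THRESH_OTSU)
    m=cv2.morphologyEx(m,cv2.MORPH_CLOSE,np.ones((45,45)))
    c=max(cv2.findContours(m,0,1)[0],key=cv2.contourArea);r=cv2.minAreaRect(c)
    q=(cv2.boxPoints(r)+.5)/8-.5+[u-30,v-22]
    w=np.array([px2w(k,*p,.006)[:2] for p in q]);e=[np.linalg.norm(w[1]-w[0]),np.linalg.norm(w[2]-w[1])]
    l=(w[1]-w[0]) if e[0]>e[1] else (w[2]-w[1])
    print(n,t,q.mean(0),np.round(e,4),"c",w.mean(0).round(4),"dir",np.degrees(np.arctan2(l[1],l[0])).round(1))
w=cv2.imread("pics/w6.png");print(w[238,297],w[200:280:16,297].tolist(),w[238,220:400:20].tolist())
E
```

```text
A 137.0 [181.12903976 311.63589048] [0.0304 0.0842] c [0.4484 0.289 ] dir -101.6
B 141.0 [433.37644982 272.69996262] [0.085  0.0305] c [ 0.5239 -0.289 ] dir -68.5
[162 179 195] [[91, 108, 121], [132, 146, 158], [169, 196, 208], [103, 117, 126], [146, 176, 195]] [[94, 112, 124], [142, 174, 193], [160, 177, 194], [226, 235, 237], [155, 170, 185], [162, 180, 196], [95, 112, 122], [102, 114, 128], [155, 181, 199]]
```

Spare B: centre about (0.5225,−0.289), blank end towards 111.5°. Turning the tool to −158.5°.

>>> drive_tool:
  motion:
    - [[0,0,0],[0,0,0.148]]
    - [[0,0,0],[0,0,0.148]]
    - [[0,0,0],[0,0,0.148]]
    - [[0,0,0],[0,0,0.148]]
    - [[0,0,0],[0,0,0.148]]

```text
time_s: 17.3
position: [0.506, -0.2646, 0.1921]
tcp_rot: [[-0.806, 0.592, -0.0], [0.592, 0.806, 0.0], [0.0, 0.0, -1.0]]
force: [0.7, -0.3, -0.9]
opening: 0.551
grasp_force: 0.0
```

>>> drive_tool:
  motion:
    - [[0,0,0],[0,0,0.148]]
    - [[0,0,0],[0,0,0.148]]
    - [[0,0,0],[0,0,0.148]]
    - [[0,0,0],[0,0,0.148]]
    - [[0,0,0],[0,0,0.148]]

```text
time_s: 17.8
position: [0.506, -0.2646, 0.1921]
tcp_rot: [[-0.196, 0.981, -0.0], [0.981, 0.196, 0.0], [0.0, -0.0, -1.0]]
force: [0.4, -0.8, 0.6]
opening: 0.551
grasp_force: 0.0
```

>>> drive_tool:
  motion:
    - [[0,0,0],[0,0,0.148]]
    - [[0,0,0],[0,0,0.148]]
    - [[0,0,0],[0,0,0.148]]
    - [[0,0,0],[0,0,0.148]]
    - [[0,0,0],[0,0,0.148]]

```text
time_s: 18.3
position: [0.506, -0.2646, 0.1921]
tcp_rot: [[0.516, 0.856, -0.0], [0.856, -0.516, 0.0], [0.0, -0.0, -1.0]]
force: [-0.1, -0.5, 1.2]
opening: 0.552
grasp_force: 0.0
```

>>> drive_tool:
  motion:
    - [[0,0,0],[0,0,0.148]]
    - [[0,0,0],[0,0,0.148]]
    - [[0,0,0],[0,0,0.148]]
    - [[0,0,0],[0,0,0.148]]
    - [[0,0,0],[0,0,0.148]]

```text
time_s: 18.8
position: [0.506, -0.2646, 0.1921]
tcp_rot: [[0.959, 0.284, -0.0], [0.284, -0.959, 0.0], [-0.0, -0.001, -1.0]]
force: [0.4, -0.3, -0.5]
opening: 0.549
grasp_force: 0.0
```

>>> drive_tool:
  motion:
    - [[0,0,0],[0,0,0.148]]
    - [[0,0,0],[0,0,0.148]]
    - [[0,0,0],[0,0,0.148]]
    - [[0,0,0],[0,0,0.148]]
    - [[0,0,0],[0,0,0.148]]

```text
time_s: 19.3
position: [0.506, -0.2646, 0.1921]
tcp_rot: [[0.9, -0.437, -0.0], [-0.437, -0.9, 0.0], [-0.0, -0.0, -1.0]]
force: [-0.7, -1.1, 0.2]
opening: 0.549
grasp_force: 0.0
```

>>> drive_tool:
  motion:
    - [[0,0,0],[0,0,0.148]]
    - [[0,0,0],[0,0,0.148]]
    - [[0,0,0],[0,0,0.148]]
    - [[0,0,0],[0,0,0.148]]
    - [[0,0,0],[0,0,0.148]]

```text
time_s: 19.8
position: [0.506, -0.2646, 0.1921]
tcp_rot: [[0.37, -0.929, -0.0], [-0.929, -0.37, 0.0], [-0.0, 0.0, -1.0]]
force: [1.0, -0.0, -0.3]
opening: 0.548
grasp_force: 0.0
```

>>> drive_tool:
  motion:
    - [[0,0,0],[0,0,0]]
    - [[0,0,0],[0,0,0]]

```text
time_s: 20.0
position: [0.506, -0.2654, 0.1921]
tcp_rot: [[0.378, -0.926, -0.0], [-0.926, -0.378, 0.0], [-0.0, 0.0, -1.0]]
force: [-0.1, -0.4, 0.2]
opening: 0.545
grasp_force: 0.0
```

```bash
python3 - <<'E'
from h import *
goto(read_state(),[.5262,-.2983,.03],-158.5)
E
```

```text
pos [ 0.506  -0.2654  0.1921] yaw -157.81 t 20.0 J [-39.  28.  92.   0.  60. 119.] 
shift mm [ 38.2  -6.3 162.1] turn 0.012
shift in target axes [ 38.1  -6.8 162.1]
```

>>> drive_tool:
  motion:
    - [[19,-3,20],[0,0,0.012]]
    - [[19,-4,40],[0,0,0]]
    - [[0,0,45],[0,0,0]]
    - [[0,0,40],[0,0,0]]
    - [[0,0,17],[0,0,0]]

```text
time_s: 20.5
position: [0.5242, -0.2972, 0.026]
tcp_rot: [[0.365, -0.931, -0.005], [-0.931, -0.365, 0.005], [-0.006, 0.003, -1.0]]
force: [-0.3, 0.9, 1.5]
opening: 0.549
grasp_force: 0.0
```

>>> drive_tool:
  motion:
    - [[0,0,0],[0,0,0]]
    - [[0,0,0],[0,0,0]]

```text
time_s: 20.7
position: [0.5267, -0.2992, 0.0302]
tcp_rot: [[0.364, -0.931, 0.0], [-0.931, -0.364, -0.0], [0.0, -0.0, -1.0]]
force: [-0.3, 0.9, 0.7]
opening: 0.556
grasp_force: 0.0
```

```bash
python3 - <<'E'
from h import *
goto(read_state(),[.5262,-.2983,.0025],-158.5)
E
```

```text
pos [ 0.5267 -0.2992  0.0302] yaw -158.66 t 20.7 J [-40.  44.  92.   0.  44. 119.] 
shift mm [-1.   0.1 27.7] turn -0.003
shift in target axes [-1.   0.1 27.7]
```

>>> drive_tool:
  motion:
    - [[0,0,14],[0,0,0]]
    - [[0,0,10],[0,0,0]]
    - [[0,0,4],[0,0,0]]
    - [[0,0,0],[0,0,0]]

```text
time_s: 21.1
position: [0.5259, -0.299, 0.0013]
tcp_rot: [[0.362, -0.932, -0.001], [-0.932, -0.362, 0.001], [-0.001, 0.001, -1.0]]
force: [0.1, 0.5, -0.5]
opening: 0.548
grasp_force: 0.0
```

>>> drive_tool:
  motion:
    - [[0,0,0],[0,0,0]]
    - [[0,0,0],[0,0,0]]
    - [[0,0,0],[0,0,0]]
    - [[0,0,0],[0,0,0]]
    - [[0,0,0],[0,0,0]]
  gripper: 0.0

```text
time_s: 21.6
position: [0.5265, -0.2995, 0.0023]
tcp_rot: [[0.362, -0.932, 0.0], [-0.932, -0.362, -0.0], [0.001, -0.0, -1.0]]
force: [-0.5, 0.3, 1.5]
opening: 0.338
grasp_force: 30.0
```

>>> drive_tool:
  motion:
    - [[0,0,-15],[0,0,0]]
    - [[0,0,-35],[0,0,0]]
    - [[0,0,-45],[0,0,0]]
    - [[0,0,-40],[0,0,0]]
    - [[0,0,0],[0,0,0]]

```text
time_s: 22.1
position: [0.5299, -0.3021, 0.1442]
tcp_rot: [[0.362, -0.932, 0.011], [-0.932, -0.363, -0.009], [0.012, -0.007, -1.0]]
force: [0.2, -0.6, -0.8]
opening: 0.338
grasp_force: 30.0
```

```bash
python3 - <<'E'
from h import *
s=read_state();im=capture("wrist")[...,::-1].copy();cv2.imwrite("pics/w7.png",im);k=cam("wrist",s)
# held cassette: same view as w3 (well at 326,271); find dark well disc there
a=cv2.cvtColor(cv2.imread("pics/w3.png"),cv2.COLOR_BGR2GRAY);b=cv2.cvtColor(im,cv2.COLOR_BGR2GRAY)
t=a[250:292,300:352];r=cv2.matchTemplate(b[200:330,260:400],t,cv2.TM_CCOEFF_NORMED)
_,v,_,l=cv2.minMaxLoc(r);print("match",v,"well px",l[0]+260+26,l[1]+200+21)
w=px2w(k,l[0]+286,l[1]+221,s["position"][2]+.006);print("well tool",(s["tcp_rot"].T@(w-s["position"])*1e3).round(1))
x=np.array([np.cos(np.radians(6.4)),np.sin(np.radians(6.4))])
goto(s,[*(np.array([.5564,.0096])-.021*x),.13],96.4)
E
```

```text
match 0.8768806457519531 well px 326 267
well tool [20.6  1.2 -5.8]
pos [ 0.5299 -0.3021  0.1442] yaw -158.75 t 22.1 J [-40.  34.  89.   0.  56. 119.] 
shift mm [-286.4 -117.3   11.4] turn 1.83
shift in target axes [-40.1 306.8  14.2]
```

>>> drive_tool:
  motion:
    - [[0,0,0],[0,0,-0.148]]
    - [[0,0,0],[0,0,-0.148]]
    - [[0,0,0],[0,0,-0.148]]
    - [[0,0,0],[0,0,-0.148]]
    - [[0,0,0],[0,0,-0.148]]

```text
time_s: 22.65
position: [0.5252, -0.2984, 0.1357]
tcp_rot: [[0.899, -0.439, -0.002], [-0.439, -0.899, 0.002], [-0.003, -0.001, -1.0]]
force: [-0.9, 0.3, -0.2]
opening: 0.336
grasp_force: 30.0
```

>>> drive_tool:
  motion:
    - [[0,0,0],[0,0,-0.148]]
    - [[0,0,0],[0,0,-0.148]]
    - [[0,0,0],[0,0,-0.148]]
    - [[0,0,0],[0,0,-0.148]]
    - [[0,0,0],[0,0,-0.148]]

```text
time_s: 23.15
position: [0.5253, -0.2984, 0.1357]
tcp_rot: [[0.959, 0.282, -0.002], [0.282, -0.959, 0.002], [-0.002, -0.003, -1.0]]
force: [0.6, 0.4, -0.4]
opening: 0.34
grasp_force: 30.0
```

>>> drive_tool:
  motion:
    - [[0,0,0],[0,0,-0.148]]
    - [[0,0,0],[0,0,-0.148]]
    - [[0,0,0],[0,0,-0.148]]
    - [[0,0,0],[0,0,-0.148]]
    - [[0,0,0],[0,0,-0.148]]

```text
time_s: 23.65
position: [0.5252, -0.2984, 0.1357]
tcp_rot: [[0.518, 0.855, -0.003], [0.855, -0.518, 0.002], [0.001, -0.003, -1.0]]
force: [-0.3, -0.0, -0.7]
opening: 0.343
grasp_force: 30.0
```

>>> drive_tool:
  motion:
    - [[0,0,0],[0,0,-0.148]]
    - [[0,0,0],[0,0,-0.148]]
    - [[0,0,0],[0,0,-0.148]]
    - [[0,0,0],[0,0,-0.148]]
    - [[0,0,0],[0,0,-0.148]]

```text
time_s: 24.15
position: [0.5252, -0.2984, 0.1357]
tcp_rot: [[-0.194, 0.981, -0.003], [0.981, 0.194, 0.002], [0.003, -0.002, -1.0]]
force: [-0.2, 0.1, -0.4]
opening: 0.339
grasp_force: 30.0
```

>>> drive_tool:
  motion:
    - [[0,0,0],[0,0,-0.148]]
    - [[0,0,0],[0,0,-0.148]]
    - [[0,0,0],[0,0,-0.148]]
    - [[0,0,0],[0,0,-0.148]]
    - [[0,0,0],[0,0,-0.148]]

```text
time_s: 24.65
position: [0.5252, -0.2984, 0.1357]
tcp_rot: [[-0.805, 0.594, -0.003], [0.594, 0.805, 0.002], [0.003, 0.0, -1.0]]
force: [0.9, 0.4, -0.4]
opening: 0.339
grasp_force: 30.0
```

>>> drive_tool:
  motion:
    - [[0,0,0],[0,0,-0.148]]
    - [[0,0,0],[0,0,-0.148]]
    - [[0,0,0],[0,0,-0.148]]
    - [[0,0,0],[0,0,-0.148]]
    - [[0,0,0],[0,0,-0.148]]

```text
time_s: 25.15
position: [0.5252, -0.2984, 0.1357]
tcp_rot: [[-0.995, -0.104, -0.003], [-0.104, 0.995, 0.002], [0.002, 0.002, -1.0]]
force: [-0.7, -0.2, -0.5]
opening: 0.34
grasp_force: 30.0
```

>>> drive_tool:
  motion:
    - [[-5,35,0],[0,0,0]]
    - [[-5,38,0],[0,0,0]]
    - [[-5,39,0],[0,0,0]]
    - [[-5,39,0],[0,0,0]]
    - [[-5,39,0],[0,0,0]]

```text
time_s: 25.65
position: [0.5312, -0.1059, 0.1359]
tcp_rot: [[-0.995, -0.098, -0.003], [-0.098, 0.995, 0.001], [0.003, 0.001, -1.0]]
force: [1.1, -0.8, 0.0]
opening: 0.339
grasp_force: 30.0
```

>>> drive_tool:
  motion:
    - [[-5,39,0],[0,0,0]]
    - [[-5,39,0],[0,0,0]]
    - [[-5,38,0],[0,0,0]]
    - [[0,0,0],[0,0,0]]
    - [[0,0,0],[0,0,0]]

```text
time_s: 26.15
position: [0.5352, 0.0101, 0.1362]
tcp_rot: [[-0.995, -0.101, -0.002], [-0.101, 0.995, 0.0], [0.002, 0.0, -1.0]]
force: [-0.1, -0.4, -0.3]
opening: 0.338
grasp_force: 30.0
```

```bash
python3 - <<'E'
from h import *
s=read_state()
x=np.array([np.cos(np.radians(6.4)),np.sin(np.radians(6.4))])
goto(s,[*(np.array([.5564,.0096])-.019*x),.035],96.4)
E
```

```text
pos [0.5352 0.0101 0.1362] yaw 95.77 t 26.15 J [ -11.   30.  100.   -0.   50. -107.] 
shift mm [ -2.3  -2.8 101.2] turn -0.011
shift in target axes [ -2.1  -2.8 101.2]
```

>>> drive_tool:
  motion:
    - [[-2,-3,20],[0,0,-0.011]]
    - [[0,0,35],[0,0,0]]
    - [[0,0,30],[0,0,0]]
    - [[0,0,15],[0,0,0]]
    - [[0,0,0],[0,0,0]]

```text
time_s: 26.65
position: [0.5364, 0.0051, 0.0344]
tcp_rot: [[-0.994, -0.107, -0.006], [-0.107, 0.994, 0.001], [0.006, 0.002, -1.0]]
force: [-0.8, 0.2, -0.7]
opening: 0.338
grasp_force: 30.0
```

>>> drive_tool:
  motion:
    - [[0,0,0],[0,0,0]]

```text
time_s: 26.75
position: [0.5384, 0.0052, 0.0367]
tcp_rot: [[-0.994, -0.107, -0.001], [-0.107, 0.994, -0.0], [0.001, 0.0, -1.0]]
force: [0.2, -0.4, -0.7]
opening: 0.341
grasp_force: 30.0
```

```bash
python3 - <<'E'
from h import *
s=read_state()
x=np.array([np.cos(np.radians(6.4)),np.sin(np.radians(6.4))])
goto(s,[*(np.array([.5564,.0096])-.018*x),.0125],96.4)
im=capture("wrist")[...,::-1].copy()
# pins around the cassette front, as in the pocket-1 view: pins (286.7,251.7),(363.3,251.7)
a=cv2.imread("pics/w5.png");t=cv2.resize(a[60:200,330:610],None,fx=1/3,fy=1/3,interpolation=cv2.INTER_AREA)
r=cv2.matchTemplate(im[190:290,250:400],t,cv2.TM_CCOEFF_NORMED);_,v,_,l=cv2.minMaxLoc(r)
print(v,"offset px vs pocket1",l[0]+250-(170+110),l[1]+190-(200+20))
E
```

```text
pos [0.5384 0.0052 0.0367] yaw 96.16 t 26.75 J [ -11.   40.  102.   -0.   37. -107.] 
shift mm [-0.4  2.4 24.2] turn -0.004
shift in target axes [-0.4  2.4 24.2]
0.9318752288818359 offset px vs pocket1 0 -3
```

>>> drive_tool:
  motion:
    - [[0,2,0],[0,0,-0.004]]
    - [[0,0,12],[0,0,0]]
    - [[0,0,8],[0,0,0]]
    - [[0,0,4],[0,0,0]]
    - [[0,0,0],[0,0,0]]

```text
time_s: 27.3
position: [0.5378, 0.0085, 0.0125]
tcp_rot: [[-0.994, -0.113, -0.001], [-0.113, 0.994, 0.0], [0.001, 0.0, -1.0]]
force: [0.1, -0.4, 0.2]
opening: 0.336
grasp_force: 30.0
```

>>> drive_tool:
  motion:
    - [[0,0,0],[0,0,0]]

```text
time_s: 27.4
position: [0.538, 0.0084, 0.0126]
tcp_rot: [[-0.994, -0.113, -0.0], [-0.113, 0.994, 0.0], [0.0, 0.0, -1.0]]
force: [0.5, 0.1, -1.0]
opening: 0.339
grasp_force: 30.0
```

>>> drive_tool:
  motion:
    - [[-3,0,0],[0,0,0]]
    - [[-3,0,0],[0,0,0]]
    - [[-2,0,1],[0,0,0]]
    - [[0,0,0],[0,0,0]]

```text
time_s: 27.8
position: [0.5465, 0.0092, 0.0123]
tcp_rot: [[-0.994, -0.113, 0.0], [-0.113, 0.994, -0.0], [-0.0, -0.0, -1.0]]
force: [-0.8, 0.3, 3.4]
opening: 0.338
grasp_force: 30.0
```

>>> drive_tool:
  motion:
    - [[-1,0,0],[0,0,0]]
    - [[-1,0,0],[0,0,0]]
    - [[-1,0,0],[0,0,0]]
    - [[0,0,0],[0,0,0]]

```text
time_s: 28.2
position: [0.5473, 0.0096, 0.0122]
tcp_rot: [[-0.994, -0.113, -0.004], [-0.113, 0.994, 0.0], [0.004, 0.001, -1.0]]
force: [-3.9, -2.2, 6.5]
opening: 0.336
grasp_force: 30.0
```

>>> drive_tool:
  motion:
    - [[-1,0,0],[0,0,0]]
    - [[-1,0,0],[0,0,0]]
    - [[0,0,0],[0,0,0]]

```text
time_s: 28.5
position: [0.5479, 0.0098, 0.0122]
tcp_rot: [[-0.994, -0.114, -0.007], [-0.114, 0.994, 0.0], [0.007, 0.001, -1.0]]
force: [-5.0, -2.3, 8.3]
opening: 0.34
grasp_force: 30.0
```

>>> drive_tool:
  motion:
    - [[-1,0,0],[0,0,0]]
    - [[-1,0,0],[0,0,0]]
    - [[0,0,0],[0,0,0]]

```text
time_s: 28.8
position: [0.5488, 0.0099, 0.0122]
tcp_rot: [[-0.993, -0.114, -0.009], [-0.114, 0.994, 0.0], [0.009, 0.001, -1.0]]
force: [-7.3, -3.2, 9.7]
opening: 0.338
grasp_force: 30.0
```

>>> drive_tool:
  motion:
    - [[-1,0,0],[0,0,0]]
    - [[-1,0,0],[0,0,0]]
    - [[0,0,0],[0,0,0]]

```text
time_s: 29.1
position: [0.5499, 0.0101, 0.0122]
tcp_rot: [[-0.993, -0.114, -0.011], [-0.114, 0.993, 0.0], [0.011, 0.001, -1.0]]
force: [-9.0, -4.2, 11.3]
opening: 0.337
grasp_force: 30.0
```

>>> drive_tool:
  motion:
    - [[-1,0,0],[0,0,0]]
    - [[-1,0,0],[0,0,0]]
    - [[0,0,0],[0,0,0]]

```text
time_s: 29.4
position: [0.55, 0.0101, 0.0122]
tcp_rot: [[-0.993, -0.114, -0.015], [-0.114, 0.993, 0.0], [0.015, 0.002, -1.0]]
force: [-12.2, -5.8, 13.4]
opening: 0.339
grasp_force: 30.0
```

>>> drive_tool:
  motion:
    - [[-1,0,0],[0,0,0]]
    - [[-1,0,0],[0,0,0]]
    - [[0,0,0],[0,0,0]]

```text
time_s: 29.7
position: [0.55, 0.0101, 0.0122]
tcp_rot: [[-0.993, -0.115, -0.019], [-0.115, 0.993, -0.0], [0.019, 0.002, -1.0]]
force: [-14.6, -7.8, 17.7]
opening: 0.336
grasp_force: 30.0
```

```bash
python3 - <<'E'
from h import *
s=read_state();im=capture("wrist")[...,::-1].copy();cv2.imwrite("pics/w8.png",im);k=cam("wrist",s)
o=np.array([.5570,.0398]);x=np.array([np.cos(np.radians(6.4)),np.sin(np.radians(6.4))]);y=np.array([-x[1],x[0]])
g=cv2.cvtColor(im,cv2.COLOR_BGR2GRAY)
for i,yy in enumerate([.09,.03,-.03,-.09],1):
    u,v=w2px(k,[*(o-.033*x+yy*y),.018]);a,b=int(u)-30,int(v)-24
    print(i,(u.round(),v.round()))
    if a<0 or b<0:continue
    w=g[b:b+48,a:a+60]
    c=cv2.HoughCircles(cv2.resize(w,None,fx=4,fy=4,interpolation=cv2.INTER_CUBIC),cv2.HOUGH_GRADIENT,1,200,param1=100,param2=15,minRadius=24,maxRadius=60)
    if c is not None:
        c=c[0,0]/4;p=px2w(k,a+c[0],b+c[1],.018)[:2]-o;print("  well x,y mm",(p@x*1e3).round(1),(p@y*1e3).round(1),"r",c[2])
E
```

```text
1 (np.float64(610.0), np.float64(265.0))
  well x,y mm -32.5 89.5 r 11.7
2 (np.float64(467.0), np.float64(265.0))
  well x,y mm -32.8 29.8 r 10.325
3 (np.float64(324.0), np.float64(264.0))
  well x,y mm -31.4 -29.0 r 10.175
4 (np.float64(181.0), np.float64(264.0))
  well x,y mm -32.9 -90.7 r 9.875
```

Tool stalled at x = 0.550, and wells 1 to 4 line up at −31.4 to −32.9 mm, so all are home. Release and go back to the handle.

>>> drive_tool:
  motion:
    - [[4,0,0],[0,0,0]]
    - [[0,0,0],[0,0,0]]

```text
time_s: 29.95
position: [0.55, 0.0101, 0.0122]
tcp_rot: [[-0.993, -0.113, -0.01], [-0.113, 0.994, 0.0], [0.01, 0.001, -1.0]]
force: [-8.3, -3.5, 10.9]
opening: 0.336
grasp_force: 30.0
```

>>> drive_tool:
  motion:
    - [[0,0,0],[0,0,0]]
    - [[0,0,0],[0,0,0]]
    - [[0,0,0],[0,0,0]]
  gripper: 0.47

```text
time_s: 30.25
position: [0.5559, 0.0103, 0.0119]
tcp_rot: [[-0.994, -0.113, 0.001], [-0.113, 0.994, -0.0], [-0.001, -0.0, -1.0]]
force: [0.5, -0.2, 1.1]
opening: 0.455
grasp_force: 0.0
```

>>> drive_tool:
  motion:
    - [[0,0,-15],[0,0,0]]
    - [[0,0,-30],[0,0,0]]
    - [[0,0,-45],[0,0,0]]
    - [[0,0,-45],[0,0,0]]
    - [[0,0,-35],[0,0,0]]

```text
time_s: 30.75
position: [0.5562, 0.0104, 0.1844]
tcp_rot: [[-0.994, -0.113, 0.003], [-0.113, 0.994, -0.0], [-0.003, -0.001, -1.0]]
force: [0.3, 0.3, -0.3]
opening: 0.469
grasp_force: 0.0
```

>>> drive_tool:
  motion:
    - [[0,0,0],[0,0,0]]
    - [[0,0,0],[0,0,0]]
  gripper: 0.55

```text
time_s: 30.95
position: [0.5557, 0.0104, 0.1827]
tcp_rot: [[-0.994, -0.113, 0.002], [-0.113, 0.994, -0.0], [-0.002, -0.001, -1.0]]
force: [-0.7, -0.4, -0.7]
opening: 0.532
grasp_force: 0.0
```

```bash
python3 - <<'E'
from h import *
s=read_state();goto(s,[.6440,.0487,.12],96.4)
im=capture("wrist")[...,::-1].copy();k=cam("wrist",s)
o=np.array([.5570,.0398]);x=np.array([np.cos(np.radians(6.4)),np.sin(np.radians(6.4))]);y=np.array([-x[1],x[0]])
g=cv2.cvtColor(im,cv2.COLOR_BGR2GRAY)
for i,yy in enumerate([.09,.03,-.03,-.09],1):
    u,v=w2px(k,[*(o-.033*x+yy*y),.018]);a,b=max(int(u)-20,0),max(int(v)-16,0)
    c=cv2.HoughCircles(cv2.resize(g[b:b+32,a:a+40],None,fx=4,fy=4,interpolation=cv2.INTER_CUBIC),cv2.HOUGH_GRADIENT,1,200,param1=100,param2=12,minRadius=12,maxRadius=36)
    if c is not None:
        c=c[0,0]/4;p=px2w(k,a+c[0],b+c[1],.018)[:2]-o;print(i,"well x,y mm",(p@x*1e3).round(1),(p@y*1e3).round(1),"r",c[2])
E
```

```text
pos [0.5557 0.0104 0.1827] yaw 96.5 t 30.95 J [ -10.   28.   95.    0.   57. -107.] 
shift mm [-91.9  28.1  62.9] turn 0.002
shift in target axes [-92.   28.2  62.7]
1 well x,y mm -31.7 90.4 r 4.975
2 well x,y mm -33.1 30.2 r 5.275
3 well x,y mm -31.6 -28.9 r 4.85
4 well x,y mm -33.0 -90.2 r 5.05
```

>>> drive_tool:
  motion:
    - [[-30,9,0],[0,0,0]]
    - [[-31,9,0],[0,0,0]]
    - [[-31,10,0],[0,0,0]]
    - [[0,0,30],[0,0,0]]
    - [[0,0,20],[0,0,0]]

```text
time_s: 31.5
position: [0.6424, 0.0492, 0.128]
tcp_rot: [[-0.993, -0.114, -0.004], [-0.114, 0.994, 0.001], [0.004, 0.001, -1.0]]
force: [-0.4, 0.1, -1.3]
opening: 0.546
grasp_force: 0.0
```

>>> drive_tool:
  motion:
    - [[0,0,0],[0,0,0]]
    - [[0,0,0],[0,0,0]]

```text
time_s: 31.7
position: [0.6422, 0.0486, 0.13]
tcp_rot: [[-0.994, -0.113, -0.004], [-0.113, 0.994, 0.0], [0.004, 0.001, -1.0]]
force: [-0.1, -0.8, 0.3]
opening: 0.549
grasp_force: 0.0
```

```bash
python3 - <<'E'
from h import *
goto(read_state(),[.6440,.0487,.0745],96.4)
E
```

```text
pos [0.6422 0.0486 0.13  ] yaw 96.49 t 31.7 J [  -6.   38.   84.   -0.   59. -102.] 
shift mm [-2.  -0.1 55.5] turn 0.002
shift in target axes [-1.8 -0.1 55.5]
```

>>> drive_tool:
  motion:
    - [[-2,0,20],[0,0,0]]
    - [[0,0,20],[0,0,0]]
    - [[0,0,15],[0,0,0]]
    - [[0,0,0],[0,0,0]]

```text
time_s: 32.1
position: [0.6439, 0.0487, 0.0753]
tcp_rot: [[-0.994, -0.113, -0.004], [-0.113, 0.994, 0.0], [0.004, 0.001, -1.0]]
force: [-0.5, -0.1, -0.3]
opening: 0.552
grasp_force: 0.0
```

>>> drive_tool:
  motion:
    - [[0,0,0],[0,0,0]]
    - [[0,0,0],[0,0,0]]
    - [[0,0,0],[0,0,0]]
    - [[0,0,0],[0,0,0]]
    - [[0,0,0],[0,0,0]]
  gripper: 0.0

```text
time_s: 32.6
position: [0.6459, 0.0491, 0.0779]
tcp_rot: [[-0.994, -0.113, 0.002], [-0.113, 0.994, 0.0], [-0.002, 0.0, -1.0]]
force: [0.4, 2.5, 2.5]
opening: 0.29
grasp_force: 30.0
```

Gripped (opening 0.29). Now the reverse arc.

>>> drive_tool:
  motion:
    - [[10,0,-3],[0,0,0]]
    - [[10,0,-2],[0,0,0]]
    - [[10,0,0],[0,0,0]]
    - [[10,0,1],[0,0,0]]

```text
time_s: 33.0
position: [0.6059, 0.0445, 0.082]
tcp_rot: [[-0.994, -0.113, 0.003], [-0.113, 0.994, 0.0], [-0.003, 0.0, -1.0]]
force: [2.5, 4.1, 0.7]
opening: 0.294
grasp_force: 30.0
```

>>> drive_tool:
  motion:
    - [[10,0,3],[0,0,0]]
    - [[9,0,4],[0,0,0]]
    - [[9,0,6],[0,0,0]]
    - [[8,0,7],[0,0,0]]

```text
time_s: 33.4
position: [0.5677, 0.0402, 0.0609]
tcp_rot: [[-0.994, -0.113, -0.002], [-0.113, 0.994, 0.0], [0.002, 0.0, -1.0]]
force: [1.1, 4.6, 2.6]
opening: 0.291
grasp_force: 30.0
```

>>> drive_tool:
  motion:
    - [[6,0,8],[0,0,0]]
    - [[5,0,9],[0,0,0]]
    - [[4,0,8],[0,0,0]]
    - [[0,0,0],[0,0,0]]
    - [[0,0,0],[0,0,0]]

```text
time_s: 33.9
position: [0.5525, 0.0385, 0.0349]
tcp_rot: [[-0.994, -0.113, -0.006], [-0.113, 0.994, 0.0], [0.006, 0.001, -1.0]]
force: [-3.6, 2.6, 1.4]
opening: 0.294
grasp_force: 30.0
```

Pressing down until it meets the stop.

>>> drive_tool:
  motion:
    - [[0,0,2],[0,0,0]]
    - [[0,0,2],[0,0,0]]
    - [[0,0,0],[0,0,0]]

```text
time_s: 34.2
position: [0.5521, 0.0385, 0.0332]
tcp_rot: [[-0.993, -0.114, -0.006], [-0.114, 0.993, -0.0], [0.006, 0.001, -1.0]]
force: [-8.7, 0.5, 14.6]
opening: 0.294
grasp_force: 30.0
```

>>> drive_tool:
  motion:
    - [[0,0,2],[0,0,0]]
    - [[0,0,2],[0,0,0]]
    - [[0,0,0],[0,0,0]]

```text
time_s: 34.5
position: [0.5525, 0.0385, 0.0319]
tcp_rot: [[-0.993, -0.114, -0.004], [-0.114, 0.993, -0.0], [0.004, 0.0, -1.0]]
force: [-11.8, 2.3, 32.9]
opening: 0.29
grasp_force: 30.0
```

>>> drive_tool:
  motion:
    - [[0,0,1],[0,0,0]]
    - [[0,0,1],[0,0,0]]
    - [[0,0,0],[0,0,0]]

```text
time_s: 34.8
position: [0.5528, 0.0385, 0.0309]
tcp_rot: [[-0.993, -0.114, -0.003], [-0.114, 0.993, -0.0], [0.003, -0.0, -1.0]]
force: [-13.4, 2.6, 40.9]
opening: 0.295
grasp_force: 30.0
```

>>> drive_tool:
  motion:
    - [[0,0,-6],[0,0,0]]
    - [[0,0,0],[0,0,0]]

```text
time_s: 35.0
position: [0.5531, 0.0386, 0.0328]
tcp_rot: [[-0.994, -0.114, -0.003], [-0.114, 0.994, -0.0], [0.003, 0.0, -1.0]]
force: [-4.0, 2.6, 1.2]
opening: 0.293
grasp_force: 30.0
```

>>> drive_tool:
  motion:
    - [[0,0,0],[0,0,0]]
    - [[0,0,0],[0,0,0]]
    - [[0,0,0],[0,0,0]]
  gripper: 0.55

```text
time_s: 35.3
position: [0.5564, 0.0378, 0.0318]
tcp_rot: [[-0.994, -0.113, 0.003], [-0.113, 0.994, -0.001], [-0.002, -0.001, -1.0]]
force: [-0.5, -0.6, 0.4]
opening: 0.479
grasp_force: 0.0
```

>>> drive_tool:
  motion:
    - [[0,0,-15],[0,0,0]]
    - [[0,0,-25],[0,0,0]]
    - [[0,0,0],[0,0,0]]

```text
time_s: 35.6
position: [0.5579, 0.0378, 0.0742]
tcp_rot: [[-0.994, -0.113, 0.007], [-0.113, 0.994, -0.001], [-0.007, -0.002, -1.0]]
force: [0.2, -0.1, -0.1]
opening: 0.547
grasp_force: 0.0
```

>>> drive_tool:
  motion:
    - [[0,0,0],[0,0,0]]
    - [[0,0,0],[0,0,0]]
    - [[0,0,0],[0,0,0]]
    - [[0,0,0],[0,0,0]]
    - [[0,0,0],[0,0,0]]
  gripper: 0.0

```text
time_s: 36.1
position: [0.5545, 0.0384, 0.0714]
tcp_rot: [[-0.994, -0.113, -0.001], [-0.113, 0.994, 0.0], [0.001, 0.0, -1.0]]
force: [0.4, 0.2, -0.7]
opening: 0.179
grasp_force: 0.0
```

>>> drive_tool:
  motion:
    - [[1,0,5],[0,0,0]]
    - [[0,0,5],[0,0,0]]
    - [[0,0,5],[0,0,0]]
    - [[0,0,2],[0,0,0]]
    - [[0,0,0],[0,0,0]]

```text
time_s: 36.6
position: [0.5535, 0.0383, 0.0544]
tcp_rot: [[-0.994, -0.113, -0.001], [-0.113, 0.994, 0.0], [0.001, 0.0, -1.0]]
force: [1.2, -0.4, 0.1]
opening: 0.007
grasp_force: 0.0
```

>>> drive_tool:
  motion:
    - [[0,0,1],[0,0,0]]
    - [[0,0,1],[0,0,0]]
    - [[0,0,1],[0,0,0]]
    - [[0,0,0],[0,0,0]]

```text
time_s: 37.0
position: [0.5539, 0.0383, 0.0519]
tcp_rot: [[-0.994, -0.113, 0.0], [-0.113, 0.994, -0.0], [-0.0, -0.0, -1.0]]
force: [-0.6, 0.7, -1.6]
opening: 0.004
grasp_force: 0.0
```

>>> drive_tool:
  motion:
    - [[0,0,1],[0,0,0]]
    - [[0,0,1],[0,0,0]]
    - [[0,0,0],[0,0,0]]

```text
time_s: 37.3
position: [0.5538, 0.0383, 0.0507]
tcp_rot: [[-0.994, -0.113, 0.0], [-0.113, 0.994, -0.0], [-0.0, -0.0, -1.0]]
force: [-1.4, -0.4, 5.8]
opening: 0.004
grasp_force: 2.7
```

>>> drive_tool:
  motion:
    - [[0,0,1],[0,0,0]]
    - [[0,0,1],[0,0,0]]
    - [[0,0,0],[0,0,0]]

```text
time_s: 37.6
position: [0.5539, 0.0383, 0.0503]
tcp_rot: [[-0.994, -0.113, 0.001], [-0.113, 0.994, -0.0], [-0.001, -0.0, -1.0]]
force: [-4.0, 0.0, 17.0]
opening: 0.003
grasp_force: 8.4
```

>>> drive_tool:
  motion:
    - [[0,0,-20],[0,0,0]]
    - [[0,0,-40],[0,0,0]]
    - [[0,0,-45],[0,0,0]]
    - [[0,0,-45],[0,0,0]]
    - [[20,0,0],[0,0,0]]

```text
time_s: 38.1
position: [0.541, 0.0353, 0.2045]
tcp_rot: [[-0.993, -0.113, 0.018], [-0.113, 0.994, -0.002], [-0.018, -0.004, -1.0]]
force: [1.1, -0.7, 0.9]
opening: 0.008
grasp_force: 0.0
```

>>> drive_tool:
  motion:
    - [[20,0,0],[0,0,0]]
    - [[0,0,0],[0,0,0]]
    - [[0,0,0],[0,0,0]]
    - [[0,0,0],[0,0,0]]

```text
time_s: 38.5
position: [0.5153, 0.0337, 0.1978]
tcp_rot: [[-0.994, -0.113, 0.001], [-0.113, 0.994, -0.0], [-0.001, -0.0, -1.0]]
force: [0.2, -0.1, -0.4]
opening: 0.007
grasp_force: 0.0
```

```bash
python3 - <<'E'
from h import *
s=read_state();im=capture("wrist")[...,::-1].copy();k=cam("wrist",s);print(s["position"])
o=np.array([.5570,.0398]);x=np.array([np.cos(np.radians(6.4)),np.sin(np.radians(6.4))]);y=np.array([-x[1],x[0]])
g=cv2.cvtColor(im,cv2.COLOR_BGR2GRAY)
for i,yy in enumerate([.09,.03,-.03,-.09],1):
    u,v=w2px(k,[*(o-.033*x+yy*y),.018]);a,b=max(int(u)-20,0),max(int(v)-16,0)
    c=cv2.HoughCircles(cv2.resize(g[b:b+32,a:a+40],None,fx=4,fy=4,interpolation=cv2.INTER_CUBIC),cv2.HOUGH_GRADIENT,1,200,param1=100,param2=12,minRadius=12,maxRadius=36)
    if c is not None:
        c=c[0,0]/4;p=px2w(k,a+c[0],b+c[1],.018)[:2]-o;print(i,"well x,y mm",(p@x*1e3).round(1),(p@y*1e3).round(1),"r",c[2])
# handle: dark blob near prediction
u,v=w2px(k,[*(o-.004*x),.0445]).astype(int);m=(g[v-15:v+16,u-22:u+23]<60).astype(np.uint8)
n,_,st,ce=cv2.connectedComponentsWithStats(m);j=1+st[1:,4].argmax();p=px2w(k,u-22+ce[j][0],v-15+ce[j][1],.0445)[:2]-o
print("handle x,y mm",(p@x*1e3).round(1),(p@y*1e3).round(1),st[j])
E
```

```text
[0.51532374 0.03367855 0.19783804]
1 well x,y mm -32.8 89.5 r 5.9
2 well x,y mm -32.7 30.4 r 4.7
3 well x,y mm -31.8 -28.6 r 4.5
4 well x,y mm -32.6 -90.4 r 4.7
handle x,y mm -5.1 -5.1 [  7  10  28  14 196]
```

The bar bottomed with the handle top at 50.3 mm (50.5 mm nominal), all four wells are aligned, and the robot is clear. Handing in.

```bash
python3 -c "
from rig import *
print(hand_in())"
```

```text
the job is handed in; nothing more can be done
None
```

I put both spare wide cassettes into pockets 1 and 3, pushed back against the rear stop, then swung the clamp bar fully down over all four and handed the job in at about 38.5 s on the robot's clock; no verdict came back.

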